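Fold the red travel clock and stow it in its case

TASK

Fold the red travel clock's cover fully shut, then put the closed clock down flat in the empty well of the wooden case, beside the blue one already there, and let go. The green travel clock is still being repaired: leave it where it is.

Things in the scene. Friction and masses are not known exactly. Their poses are not given: they have to be found in the camera images.
- red_clock: Dial half of the red folding travel clock, loose on its back: 80 mm along x, 52 along y, 24 tall, 0.16-0.26 kg. Origin at the centre of its underside, z up (dial side). The cover's hinge axis runs along y through (40, 0, 24) mm, the top edge of the +x end. Cover shut, the clock is 80 x 52 x 36 mm; grip it across y.
- red_cover (a joint): Cover angle, rad: 0 shut on the dial (a stop), 1.57 upright; starts 1.7 to 2.05, leaning back past the +x end. Plate 80 mm from hinge to free end, 50 wide, 12 thick, 30 g. A light friction hinge (0.025 N m) holds it where left. Push its outer (+x) face with shut fingers towards -x, then down. Pushed hard, the clock slides.
- case: Fixed case. Origin on the table below the centre of the empty well, z up. Well 98 mm (x) by 70 (y), floor 6 above the table; side walls at y = +-35 are 14 high, end walls (x = +-49 to 57) 42 high. It takes the shut clock flat, long side along x, either end first. A blue clock (42 high) fills the well at y = +100; the case's lid lies open, 18 high, from x = 60 to 174.
- green_clock: The same kind of travel clock in green, also open and loose: not to be disturbed. Same size, origin and axes as the red one.
Things that resemble listed ones, but are neither listed nor needed, are in the scene too. There is more than one size of the red_clock; the job needs the middle-sized.

How it is judged (in metres and radians):
On the way:
1. the red clock's cover is folded shut while the clock is still outside the case (value of joint red_cover below 0.17 rad and horizontal distance between red_clock and case above 0.09 m), for 0.2 s.
At the end, for the whole second after the job is handed in: The red clock lies at rest, dial side up and flat (within 7 degrees) on the floor of the empty well (within 6 mm in height), within 20 mm of the well's centre and 15 degrees of its long direction, with its cover shut to within 10 degrees (value of joint red_cover below 0.17 rad and horizontal distance between red_clock and case below 0.02 m and z of red_clock in the frame of case below 0.012 m and angle between the x axis of red_clock and the x axis of case, either way round below 0.26 rad and angle between red_clock's own z axis and vertical below 0.12 rad and linear speed of red_clock below 0.02 m/s); the robot touches nothing.
It fails at once if the green clock is shifted by more than 30 mm (distance of green_clock from where it was at the start of the episode above 0.03 m).
It also fails if it takes over 53 s, if anything falls off the work surface, if the arm or the gripper's body presses on something with over 40 N, if the wrist force passes 120 N, or if a joint passes its speed limit or range.

ROBOT

A 7-joint arm with a two-finger parallel gripper is mounted at the origin on the work surface. World frame = base frame: x ahead of the robot, y to its left, z up, the work surface at z = 0. Lengths are in m, angles in degrees, forces in N, time in s.
With the tool pointing down it reaches from about 0.425 to 0.875 m from the base axis. Payload 4.7 kg.
Tool frame: the origin (TCP) lies midway between the tips of the shut fingers; the grasp point (between the pads) lies 19 mm behind it (env.grip_depth is the distance from the TCP to the grasp point, in m); z points along the fingers, y is the line along which they close (so a half turn about z gives the same grasp; the last joint's range is limited). The gripper opens to 87 mm and grips with 3 to 60 N. Pads are 19 mm wide; open, the fingers measure 117 mm over their backs; the gripper's body (75 mm by 190 mm) begins 51 mm behind the grasp point.
Start: joints at [-70.067, 18.392, -4.016, 83.108, 1.295, 78.541, -3.26], TCP at [0.213, 0.614, 0.223] pointing down, gripper open.
Joint ranges: [-163.93, 163.93], [-17.29, 119.83], [-79.2, 71.16], [3.27, 140.29], [-89.18, 269.18], [5.43, 117.66], [-154.24, 154.24]. Speed limits (degrees/s): [147.25, 147.25, 180, 180, 180, 180, 180].

INTERFACE

Orientations are given as [roll, pitch, yaw] about the fixed x, y, z axes, in that order (R = Rz(yaw) Ry(pitch) Rx(roll)).
In Python, from cell import get_obs, optics, env, nets gives the robot as it stands.
- The arm moves only by the shell command python3 -m creep 'ROWS' [FORCE]. ROWS is JSON, a list of rows, each an object of numbers: "wx", "wy", "wz": the turn, a rotation vector about the tool's x, y, z in degrees; "tx", "ty", "tz": the shift along the tool's x, y, z in mm; "gripper": the opening, from -1 (shut) to 1 (fully open). A call has 1 to 5 rows; each row is the pose to reach, as a shift and turn from the pose commanded when the call began, along the tool's axes at that moment; what a row does not reach only later rows make up. A row lasts 1/12 s, in which the tool goes at most 41.7 mm and 7.16 degrees, less where a joint would pass 70% of its speed; a pose out of reach is approached as far as the arm can. A call with a gripper value outside its range is refused whole. The fingers move at their own pace and stop on an object; FORCE is the grip in N (left out, the last holds). Time passes only in rows, so rows that repeat a pose let the fingers close. It gives the time, the measured TCP pose, the force, the opening and the grip force at its end, in the units of the state.
- get_obs(): the state, without advancing time (a new reading comes with each control period).
- optics.read_camera(name): name is "side" or "top" or "wrist"; returns (picture, depth): 420x560x3 uint8, red, green, blue; 420x560 float32, m along the optical axis (not along the pixel's ray), 0 where there is no reading.
- optics.camera_info(name): a dict with "fovy" (degrees; the focal length in pixels is half the picture's height over the tangent of half this angle, whatever the lens; pixels are square), "cx", "cy" (the principal point, pixels), "R" (3x3) and "t" (3): a world point X has camera coordinates R X + t; the wrist camera has in their place "tool_from_camera" (4x4, takes a point from camera to tool coordinates, whose origin is the TCP and whose axes are the flange's). Camera axes: x right, y down, z forward; pixel columns grow to the right and rows downward; lengths in m; the calibration is good to about 2 mm. A picture is of the moment at which its call begins: read the wrist's pose just before it. camera_info takes no time and is no camera call.
- env.sign_off(): hands the job in; it is judged then, once.
Trained networks look in the newest picture that a camera, given by its name, has taken for a name from the list of things; names that differ only in an ending like _2 or _b are one class to them, and where a whole thing is asked for, a point or a joint stands for the part that bears it (a point fixed in the world has none). Each returns a list of dicts, best first, with "confidence" (0 to 1); they miss things now and then, are a little off and sometimes report something else, mostly with a low value. They report only what shows in the picture. A call takes as long as a camera call. They do not tell look-alikes from the thing itself.
- nets.look_for(query, camera): "point" ([x, y, z] in m, in world coordinates, good to about 4 mm: the middle of the surface that is visible of it).
- nets.place_of(query, camera): "point" ([x, y, z] in m, in world coordinates, good to about 4 mm: a listed point, or the origin of a listed thing).
The state is a dict: "time_s": time; "qpos": joint angles; "joint_velocities": joint speeds; "effort": joint torques, N m; "tool_pos": TCP position; "tool_rot": TCP orientation; "force": force on the tool from outside, world axes, zero at the start; "wrist_torque": the same for the moment, N m; "grip_width": finger opening in m; "grasp_force": force on a finger pad.
Only numpy, scipy, OpenCV 4.12 (cv2) and the standard library are available. Lean on these libraries where they do the work, as an engineer would, in place of code of your own. Each camera call takes 0.05 s, during which the arm holds its last target. There are 200 camera calls.

## Working session

There is one attempt and no reset: what is moved stays moved. The work goes in short steps, Python scripts to look and compute and a shell command to move; the robot and the scene stay as the last step left them, time stands still between calls to the robot, and variables do not carry over. Pictures are saved under pics/ and viewed, at most 10 in all, crops included, and the job is handed in when it is done.

```bash
ls; mkdir -p pics; python3 - <<'E'
from cell import get_obs, optics, env, nets
import cv2
for c in("top","side"):
    p,d=optics.read_camera(c); cv2.imwrite(f"pics/{c}0.png",p[:,:,::-1])
    for q in("red_clock","case","green_clock"):
        for r in nets.place_of(q,c): print(c,q,[round(v,3) for v in r["point"]],round(r["confidence"],2))
o=get_obs();print(o["time_s"],o["tool_pos"],o["tool_rot"],o["grip_width"])
i=optics.camera_info("top");print(i)
E
```

```text
pics
top red_clock [0.546, -0.041, -0.001] 0.76
top red_clock [0.608, 0.05, -0.004] 0.57
top case [0.541, 0.286, -0.003] 0.62
top green_clock [0.485, -0.344, -0.0] 0.72
side red_clock [0.543, -0.038, -0.002] 0.78
side red_clock [0.477, 0.099, -0.003] 0.63
side red_clock [0.612, 0.05, -0.001] 0.58
side red_clock [0.54, 0.284, -0.003] 0.42
side case [0.543, 0.284, -0.004] 0.63
side green_clock [0.49, -0.351, 0.0] 0.68
0.4 [0.21299431 0.61407754 0.22240832] [-1.79989999e+02  3.98267330e-03  1.60874823e+02] 0.08710051208455646
{'fovy': 47.394121532641854, 'cx': 276.0660082263843, 'cy': 206.91067198260484, 'R': array([[-2.69987272e-02, -9.99626080e-01, -4.33225586e-03],
       [-9.82756149e-01,  2.73356460e-02, -1.82874583e-01],
       [ 1.82924628e-01, -6.79829896e-04, -9.83126705e-01]]), 't': array([-0.02291688,  0.54189896,  0.94586117])}
```

View pics/top0.png

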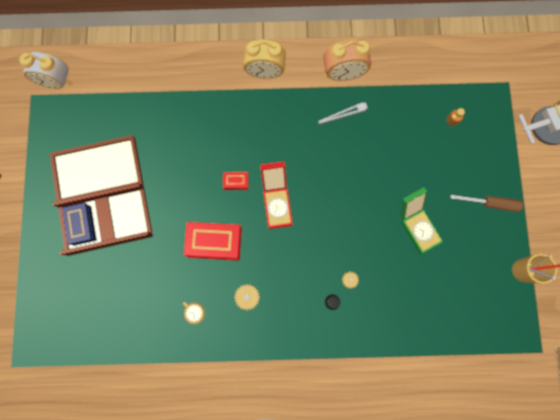

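View pics/side0.png

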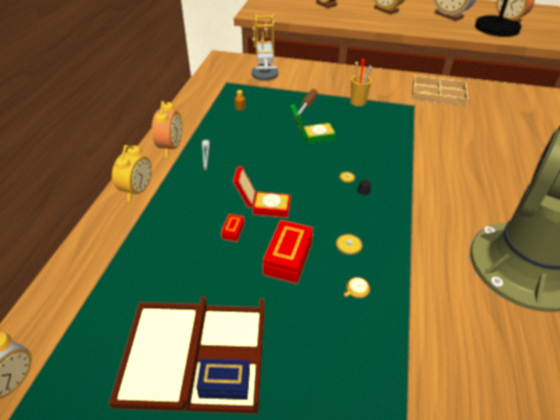

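The three red candidates in the top view are the open clock at (277,208), a large closed one at (213,241) and a tiny closed one at (236,180). The open one fits: it is middle-sized, has a dial and its cover leans towards +x. The empty well is at (130,215), with the blue clock at (77,224). I'll measure these and take one enlarged crop.

```bash
cat > h.py <<'E'
from cell import get_obs, optics, env, nets
import cv2, numpy as np
from scipy.spatial.transform import Rotation as Ro
def cloud(c):
    o=get_obs(); p,d=optics.read_camera(c); i=optics.camera_info(c)
    f=210/np.tan(np.radians(i["fovy"]/2)); v,u=np.mgrid[:420,:560]
    P=np.stack([(u-i["cx"])*d/f,(v-i["cy"])*d/f,d],-1)
    if c=="wrist":
        T=np.array(i["tool_from_camera"]); P=P@T[:3,:3].T+T[:3,3]
        W=P@Ro.from_euler("xyz",o["tool_rot"],degrees=True).as_matrix().T+o["tool_pos"]
    else: W=(P-i["t"])@np.array(i["R"])
    W[d<=0]=np.nan
    return p,W
def rect(W,m):
    (c,s,a)=cv2.minAreaRect((W[m][:,:2]*1000).astype(np.float32))
    return np.round(c,1),np.round(s,1),round(a,1),int(m.sum())
E
python3 - <<'E'
from h import *
p,W=cloud("top"); x,y,z=W[...,0],W[...,1],W[...,2]
def box(a,b,c,d): return (x>a)&(x<b)&(y>c)&(y<d)
R=p.astype(int); white=(R.min(-1)>180)
red=(R[...,0]>130)&(R[...,1]<80)
print("dial top",rect(W,box(.48,.62,-.11,.03)&(z>.018)&(z<.029)))
print("cover hi",rect(W,box(.48,.72,-.11,.03)&(z>.06)), np.nanmax(z[box(.48,.72,-.11,.03)]))
print("table z",np.nanmedian(z[box(.45,.5,-.2,-.1)]))
print("big",rect(W,box(.44,.54,.03,.17)&red&(z>.02)),"small",rect(W,box(.56,.66,.02,.09)&red&(z>.005)),np.nanmax(z[box(.44,.54,.03,.17)]))
print("well floor",rect(W,box(.46,.63,.2,.33)&white&(z<.012)))
print("endwalls",rect(W,box(.46,.63,.2,.33)&(z>.034)))
cv2.imwrite("pics/crop.png",cv2.resize(p[130:270,40:320,::-1],(800,400),interpolation=cv2.INTER_CUBIC))
E
```

```text
dial top (array([563. , -19.6]), array([120.8,  91.2]), 6.9, 964)
cover hi (array([611.8, -33.7]), array([27.4, 49.4]), 5.2, 393) 0.09936858494087608
table z -0.0006690757040366913
big (array([475.5,  94. ]), array([108.2,  69.4]), 85.4, 817) small (array([608.3,  49.5]), array([52.3, 31.9]), 88.7, 213) 0.054561026675714185
well floor (array([566.5, 289.7]), array([138.1,  69.3]), 10.7, 1548)
endwalls (array([539.5, 290.6]), array([116.1, 100.8]), 10.8, 381)
```

View pics/crop.png

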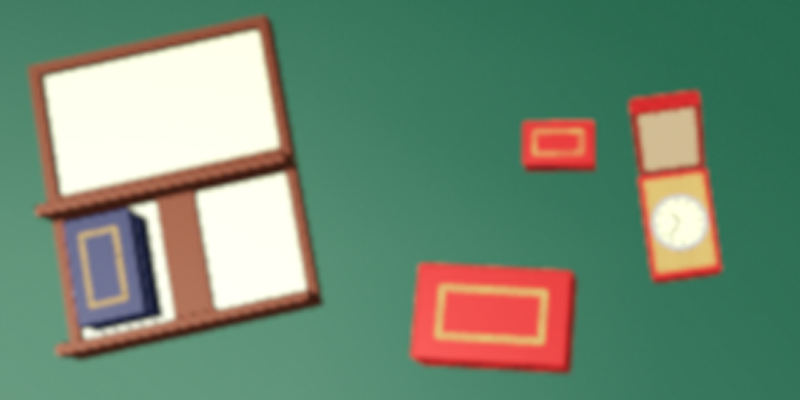

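The crop confirms it. The open clock at crop (675,180), about 80x52 with a dial, is the middle size, against the 108x69 large one at (495,315) and the 52x32 small one at (558,145). The empty well is at crop (250,240).

```bash
cat >> h.py <<'E'
def go(X,yaw=None):
    o=get_obs(); r=Ro.from_euler("xyz",o["tool_rot"],degrees=True)
    T=Ro.from_euler("xyz",[180,0,o["tool_rot"][2] if yaw is None else yaw],degrees=True)
    print("t mm",np.round(r.inv().apply(np.array(X)-o["tool_pos"])*1000,1),"w",np.round((r.inv()*T).as_rotvec(degrees=True),1))
E
python3 - <<'E'
from h import *
p,W=cloud("top"); x,y,z=W[...,0],W[...,1],W[...,2]
def box(a,b,c,d): return (x>a)&(x<b)&(y>c)&(y<d)
R=p.astype(int); white=(R.min(-1)>180)
print("dial",rect(W,box(.48,.583,-.09,.005)&(z>.018)&(z<.029)))
print("well floor",rect(W,box(.46,.605,.2,.34)&white&(z<.012)&(z>.003)))
for n,m in(("near",x<.54),("far",x>.54)):
  k=box(.46,.63,.2,.45)&(z>.037)&m&~((R[...,2]>R[...,0]+5)); print(n,rect(W,k))
go([.67,-.03,.2],186)
E
```

```text
dial (array([544.9, -41.7]), array([79.6, 51.8]), 6.4, 857)
well floor (array([555.7, 290.4]), array([117. ,  74.7]), 13.0, 1084)
near (array([498.9, 320.8]), array([183.6,  79.5]), 89.4, 535)
far (array([568.3, 338.8]), array([ 39.6, 185.8]), 12.0, 392)
t mm [-642.8 -458.8   22.6] w [  0.    0.  -25.1]
```

```bash
for i in 1 2 3 4; do python3 -m creep '[{"tx":-32,"ty":-23,"tz":1,"gripper":-1},{"tx":-64,"ty":-46,"tz":2,"gripper":-1},{"tx":-96,"ty":-69,"tz":3,"gripper":-1},{"tx":-128,"ty":-92,"tz":4,"gripper":-1},{"tx":-160,"ty":-115,"tz":5,"gripper":-1}]'; done
python3 -m creep '[{"wz":-5,"gripper":-1},{"wz":-10,"gripper":-1},{"wz":-15,"gripper":-1},{"wz":-20,"gripper":-1},{"wz":-25.5,"gripper":-1}]'
python3 - <<'E'
from h import *
go([.67,-.028,.2],186.4); go([.67,-.028,.078],186.4)
E
```

```text
t mm [-642.2 -457.    22.6] w [  0.    0.  -25.5]
t mm [-642.2 -457.   144.6] w [  0.    0.  -25.5]validation failed for argument at $[0]...
validation failed for argument at $[0]...
validation failed for argument at $[0]...
validation failed for argument at $[0]...
validation failed for argument at $[0]...
```

```bash
python3 -m creep '[{"wx":0,"wy":0,"wz":0,"tx":-32,"ty":-23,"tz":1,"gripper":-1},{"wx":0,"wy":0,"wz":0,"tx":-64,"ty":-46,"tz":2,"gripper":-1},{"wx":0,"wy":0,"wz":0,"tx":-96,"ty":-69,"tz":3,"gripper":-1},{"wx":0,"wy":0,"wz":0,"tx":-128,"ty":-92,"tz":4,"gripper":-1},{"wx":0,"wy":0,"wz":0,"tx":-160,"ty":-115,"tz":5,"gripper":-1}]'
```

```text
time_s: 0.92
tool_pos: [0.3273, 0.4515, 0.2177]
tool_rot: [180.0, 0.0, 160.9]
force: [0.5, 0.3, -0.2]
grip_width: 0.0617
grasp_force: 0.0
```

All seven keys are needed in every row. I'll carry on.

```bash
for i in 1 2 3; do python3 -m creep '[{"wx":0,"wy":0,"wz":0,"tx":-32,"ty":-23,"tz":1,"gripper":-1},{"wx":0,"wy":0,"wz":0,"tx":-64,"ty":-46,"tz":2,"gripper":-1},{"wx":0,"wy":0,"wz":0,"tx":-96,"ty":-69,"tz":3,"gripper":-1},{"wx":0,"wy":0,"wz":0,"tx":-128,"ty":-92,"tz":4,"gripper":-1},{"wx":0,"wy":0,"wz":0,"tx":-160,"ty":-115,"tz":5,"gripper":-1}]' | head -2; done
python3 -m creep '[{"wx":0,"wy":0,"wz":-5,"tx":0,"ty":0,"tz":0,"gripper":-1},{"wx":0,"wy":0,"wz":-10,"tx":0,"ty":0,"tz":0,"gripper":-1},{"wx":0,"wy":0,"wz":-15,"tx":0,"ty":0,"tz":0,"gripper":-1},{"wx":0,"wy":0,"wz":-20,"tx":0,"ty":0,"tz":0,"gripper":-1},{"wx":0,"wy":0,"wz":-25.5,"tx":0,"ty":0,"tz":0,"gripper":-1}]'
python3 - <<'E'
from h import *
go([.67,-.028,.078],186.4)
E
```

```text
time_s: 1.33
tool_pos: [0.4408, 0.2903, 0.2129]
time_s: 1.75
tool_pos: [0.5544, 0.1293, 0.208]
time_s: 2.17
tool_pos: [0.6679, -0.0315, 0.2027]
time_s: 2.58
tool_pos: [0.667, -0.0302, 0.2024]
tool_rot: [180.0, -0.0, -173.4]
force: [0.5, 0.0, -0.1]
grip_width: 0.0005
grasp_force: 0.0
t mm [ -3.2   1.8 124.4] w [ 0.  -0.   0.2]
```

```bash
python3 -m creep '[{"wx":0,"wy":0,"wz":0,"tx":-3,"ty":2,"tz":35,"gripper":-1},{"wx":0,"wy":0,"wz":0,"tx":-3,"ty":2,"tz":70,"gripper":-1},{"wx":0,"wy":0,"wz":0,"tx":-3,"ty":2,"tz":105,"gripper":-1},{"wx":0,"wy":0,"wz":0,"tx":-3,"ty":2,"tz":124,"gripper":-1},{"wx":0,"wy":0,"wz":0,"tx":-3,"ty":2,"tz":124,"gripper":-1}]'
python3 -m creep '[{"wx":0,"wy":0,"wz":0,"tx":15,"ty":0,"tz":0,"gripper":-1},{"wx":0,"wy":0,"wz":0,"tx":28,"ty":0,"tz":0,"gripper":-1},{"wx":0,"wy":0,"wz":0,"tx":38,"ty":0,"tz":0,"gripper":-1},{"wx":0,"wy":0,"wz":0,"tx":46,"ty":0,"tz":0,"gripper":-1},{"wx":0,"wy":0,"wz":0,"tx":54,"ty":0,"tz":0,"gripper":-1}]'
python3 -m creep '[{"wx":0,"wy":0,"wz":0,"tx":8,"ty":0,"tz":0,"gripper":-1},{"wx":0,"wy":0,"wz":0,"tx":15,"ty":0,"tz":-1,"gripper":-1},{"wx":0,"wy":0,"wz":0,"tx":22,"ty":0,"tz":-2,"gripper":-1},{"wx":0,"wy":0,"wz":0,"tx":29,"ty":0,"tz":-2,"gripper":-1},{"wx":0,"wy":0,"wz":0,"tx":36,"ty":0,"tz":-2,"gripper":-1}]'
python3 - <<'E'
from h import *
p,W=cloud("top");cv2.imwrite("pics/push1.png",cv2.resize(p[120:280,180:380,::-1],(400,320)))
p,W=cloud("side");cv2.imwrite("pics/push2.png",cv2.resize(p[120:280,180:380,::-1],(400,320)))
a=np.hstack([cv2.imread("pics/push1.png"),cv2.imread("pics/push2.png")]);cv2.imwrite("pics/push.png",a)
E
```

```text
time_s: 3.0
tool_pos: [0.6657, -0.0273, 0.0728]
tool_rot: [179.9, -0.6, -173.6]
force: [-0.4, 0.8, -1.2]
grip_width: 0.0002
grasp_force: 0.0
time_s: 3.42
tool_pos: [0.617, -0.0339, 0.0805]
tool_rot: [-180.0, 0.2, -173.6]
force: [1.1, 0.8, -0.1]
grip_width: 0.0004
grasp_force: 0.2
time_s: 3.83
tool_pos: [0.5797, -0.0379, 0.0807]
tool_rot: [180.0, 0.0, -173.6]
force: [1.7, 0.2, 0.3]
grip_width: 0.0005
grasp_force: 0.2
```

View pics/push.png

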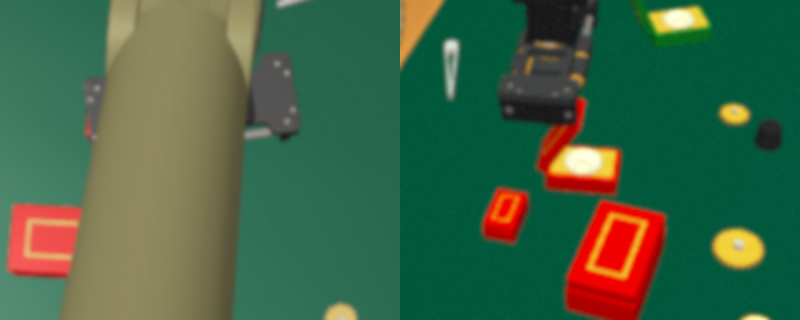

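The side half shows the cover past upright, leaning over the dial at (563,135), with the clock in place. I'll continue along the arc and down.

```bash
python3 -m creep '[{"wx":0,"wy":0,"wz":0,"tx":10,"ty":0,"tz":2,"gripper":-1},{"wx":0,"wy":0,"wz":0,"tx":19,"ty":0,"tz":6,"gripper":-1},{"wx":0,"wy":0,"wz":0,"tx":26,"ty":0,"tz":11,"gripper":-1},{"wx":0,"wy":0,"wz":0,"tx":31,"ty":0,"tz":17,"gripper":-1},{"wx":0,"wy":0,"wz":0,"tx":35,"ty":0,"tz":22,"gripper":-1}]'
python3 -m creep '[{"wx":0,"wy":0,"wz":0,"tx":3,"ty":0,"tz":6,"gripper":-1},{"wx":0,"wy":0,"wz":0,"tx":5,"ty":0,"tz":12,"gripper":-1},{"wx":0,"wy":0,"wz":0,"tx":6,"ty":0,"tz":18,"gripper":-1},{"wx":0,"wy":0,"wz":0,"tx":6,"ty":0,"tz":22,"gripper":-1},{"wx":0,"wy":0,"wz":0,"tx":6,"ty":0,"tz":23,"gripper":-1}]'
```

```text
time_s: 4.35
tool_pos: [0.5449, -0.0418, 0.0579]
tool_rot: [180.0, -0.0, -173.6]
force: [-0.2, 0.6, -0.7]
grip_width: 0.0005
grasp_force: 0.1
time_s: 4.77
tool_pos: [0.5389, -0.0424, 0.0361]
tool_rot: [180.0, -0.1, -173.6]
force: [-7.0, 0.2, 13.9]
grip_width: 0.0004
grasp_force: 7.1
```

Contact at 36 mm with 14 N, so the cover is at its stop. I'll rise, open the fingers and measure.

```bash
python3 -m creep '[{"wx":0,"wy":0,"wz":0,"tx":0,"ty":0,"tz":-20,"gripper":1},{"wx":0,"wy":0,"wz":0,"tx":0,"ty":0,"tz":-55,"gripper":1},{"wx":0,"wy":0,"wz":0,"tx":0,"ty":0,"tz":-95,"gripper":1},{"wx":0,"wy":0,"wz":0,"tx":0,"ty":0,"tz":-130,"gripper":1},{"wx":0,"wy":0,"wz":0,"tx":0,"ty":0,"tz":-130,"gripper":1}]'
python3 - <<'E'
from h import *
p,W=cloud("wrist");cv2.imwrite("pics/w1.png",p[:,:,::-1])
x,y,z=W[...,0],W[...,1],W[...,2]
m=(abs(x-.545)<.07)&(abs(y+.042)<.06)&(z>.026)&(z<.06)
print(rect(W,m),np.nanpercentile(z[m],[2,50,98]))
E
```

```text
time_s: 5.18
tool_pos: [0.5446, -0.0427, 0.1731]
tool_rot: [-180.0, 0.8, -173.6]
force: [1.8, 0.6, 1.1]
grip_width: 0.0259
grasp_force: 0.0
(array([545.8, -40.7]), array([79.8, 50. ]), 6.6, 5152) [0.03242066 0.03441076 0.03599934]
```

View pics/w1.png

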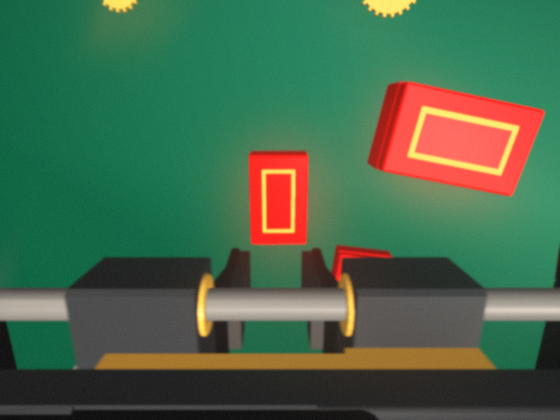

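The wrist picture shows the red clock shut and flat at (278,198), midway between the fingers. Depth gives an 80x50 top at 34–36 mm height. I'll descend and grip.

```bash
python3 - <<'E'
from h import *
go([.5455,-.0412,.013],186.5)
E
python3 -m creep '[{"wx":0,"wy":0,"wz":0,"tx":0,"ty":1,"tz":15,"gripper":1},{"wx":0,"wy":0,"wz":0,"tx":0,"ty":1,"tz":40,"gripper":1},{"wx":0,"wy":0,"wz":0,"tx":0,"ty":1,"tz":70,"gripper":1},{"wx":0,"wy":0,"wz":0,"tx":0,"ty":1,"tz":100,"gripper":1},{"wx":0,"wy":0,"wz":0,"tx":0,"ty":1,"tz":100,"gripper":1}]'
python3 - <<'E'
from h import *
go([.5455,-.0412,.013],186.5)
E
```

```text
t mm [ -1.3   1.  156.8] w [-0.   0.5 -0.1]
time_s: 5.65
tool_pos: [0.5338, -0.0411, 0.0586]
tool_rot: [180.0, -0.7, -173.6]
force: [-2.1, 0.2, 0.0]
grip_width: 0.0631
grasp_force: 0.0
t mm [-12.2  -1.4  45.5] w [ 0.  -0.7 -0.1]
```

```bash
python3 -m creep '[{"wx":0,"wy":0,"wz":0,"tx":-6,"ty":0,"tz":0,"gripper":1},{"wx":0,"wy":0,"wz":0,"tx":-6,"ty":0,"tz":0,"gripper":1},{"wx":0,"wy":0,"wz":0,"tx":-6,"ty":0,"tz":0,"gripper":1},{"wx":0,"wy":0,"wz":0,"tx":-6,"ty":0,"tz":0,"gripper":1}]'
python3 - <<'E'
from h import *
go([.5455,-.0412,.013],186.5)
E
```

```text
time_s: 5.98
tool_pos: [0.5469, -0.0408, 0.0673]
tool_rot: [-180.0, 0.2, -173.6]
force: [0.1, -0.4, 0.3]
grip_width: 0.0848
grasp_force: 0.0
t mm [ 1.6 -0.3 54.3] w [-0.   0.2 -0.1]
```

```bash
python3 -m creep '[{"wx":0,"wy":0,"wz":0,"tx":1,"ty":0,"tz":15,"gripper":1},{"wx":0,"wy":0,"wz":0,"tx":1,"ty":0,"tz":30,"gripper":1},{"wx":0,"wy":0,"wz":0,"tx":1,"ty":0,"tz":43,"gripper":1},{"wx":0,"wy":0,"wz":0,"tx":1,"ty":0,"tz":54,"gripper":1},{"wx":0,"wy":0,"wz":0,"tx":1,"ty":0,"tz":54,"gripper":1}]'
python3 -m creep '[{"wx":0,"wy":0,"wz":0,"tx":0,"ty":0,"tz":0,"gripper":-1},{"wx":0,"wy":0,"wz":0,"tx":0,"ty":0,"tz":0,"gripper":-1},{"wx":0,"wy":0,"wz":0,"tx":0,"ty":0,"tz":0,"gripper":-1},{"wx":0,"wy":0,"wz":0,"tx":0,"ty":0,"tz":0,"gripper":-1},{"wx":0,"wy":0,"wz":0,"tx":0,"ty":0,"tz":0,"gripper":-1}]' 25
python3 -m creep '[{"wx":0,"wy":0,"wz":0,"tx":0,"ty":0,"tz":0,"gripper":-1},{"wx":0,"wy":0,"wz":0,"tx":0,"ty":0,"tz":0,"gripper":-1},{"wx":0,"wy":0,"wz":0,"tx":0,"ty":0,"tz":0,"gripper":-1}]'
```

```text
time_s: 6.4
tool_pos: [0.5433, -0.0407, 0.0103]
tool_rot: [180.0, -0.1, -173.6]
force: [-0.1, -0.0, -0.2]
grip_width: 0.0869
grasp_force: 0.0
time_s: 6.82
tool_pos: [0.5449, -0.0408, 0.0122]
tool_rot: [180.0, 0.1, -173.6]
force: [-0.4, -0.8, -0.3]
grip_width: 0.0614
grasp_force: 0.0
time_s: 7.07
tool_pos: [0.5446, -0.0407, 0.0119]
tool_rot: [180.0, 0.0, -173.6]
force: [-0.3, -0.3, 2.7]
grip_width: 0.0516
grasp_force: 25.0
```

The clock is gripped (51.6 mm, 25 N). I'll lift it and go to a view point beside the case.

```bash
python3 -m creep '[{"wx":0,"wy":0,"wz":0,"tx":0,"ty":0,"tz":-15,"gripper":-1},{"wx":0,"wy":0,"wz":0,"tx":0,"ty":0,"tz":-45,"gripper":-1},{"wx":0,"wy":0,"wz":0,"tx":0,"ty":0,"tz":-80,"gripper":-1},{"wx":0,"wy":0,"wz":0,"tx":0,"ty":0,"tz":-115,"gripper":-1},{"wx":0,"wy":0,"wz":0,"tx":0,"ty":0,"tz":-140,"gripper":-1}]'
python3 -m creep '[{"wx":0,"wy":0,"wz":0,"tx":-10,"ty":30,"tz":0,"gripper":-1},{"wx":0,"wy":0,"wz":-1,"tx":-25,"ty":65,"tz":0,"gripper":-1},{"wx":0,"wy":0,"wz":-2,"tx":-40,"ty":100,"tz":0,"gripper":-1},{"wx":0,"wy":0,"wz":-3,"tx":-55,"ty":135,"tz":0,"gripper":-1},{"wx":0,"wy":0,"wz":-4,"tx":-70,"ty":165,"tz":0,"gripper":-1}]'
python3 -m creep '[{"wx":0,"wy":0,"wz":0,"tx":-5,"ty":15,"tz":0,"gripper":-1},{"wx":0,"wy":0,"wz":0,"tx":-10,"ty":30,"tz":0,"gripper":-1},{"wx":0,"wy":0,"wz":0,"tx":-10,"ty":30,"tz":0,"gripper":-1},{"wx":0,"wy":0,"wz":0,"tx":-10,"ty":30,"tz":0,"gripper":-1},{"wx":0,"wy":0,"wz":0,"tx":-10,"ty":30,"tz":0,"gripper":-1}]'
python3 - <<'E'
from h import *
p,W=cloud("wrist");cv2.imwrite("pics/w2.png",p[:,:,::-1]); np.save("w2.npy",W)
x,y,z=W[...,0],W[...,1],W[...,2]; w=p.min(-1)>150
for lo,hi in((.002,.010),(.010,.018),(.036,.048)):
    m=(x>.44)&(x<.64)&(y>.22)&(y<.40)&(z>lo)&(z<hi); print(lo,rect(W,m),np.round(np.nanmedian(z[m]),4))
    print(np.bincount((np.argwhere(m)[:,1])//20,minlength=28))
E
```

```text
time_s: 7.48
tool_pos: [0.5448, -0.041, 0.154]
tool_rot: [-180.0, 0.1, -173.6]
force: [0.5, -0.4, -2.2]
grip_width: 0.0515
grasp_force: 25.0
time_s: 7.9
tool_pos: [0.595, 0.1339, 0.1508]
tool_rot: [179.9, -0.1, -169.5]
force: [0.6, 0.5, -1.9]
grip_width: 0.0518
grasp_force: 25.0
time_s: 8.32
tool_pos: [0.5999, 0.1594, 0.1513]
tool_rot: [-179.9, -0.1, -169.8]
force: [0.7, -0.2, -3.3]
grip_width: 0.0515
grasp_force: 25.0
0.002 (array([556.8, 317.4]), array([156.5, 159.9]), 5.5, 14637) 0.005
[   0    0    0    0    0    0    0    0    0    0    0    0    0    0
    0    0    0    0  151 1177 2675 2695 2692 2244  466 1188 1113  236]
0.01 (array([552.6, 319.6]), array([150. , 151.6]), 11.5, 7599) 0.0124
[   0    0    0    0    0    0    0    0    0    0    0    0    0    0
    0    0    0    0   54 1653  122  110  114  580 2355 1805  731   75]
0.036 (array([535.9, 309.3]), array([114.2, 137.5]), 11.5, 5068) 0.04
[   0    0    0    0    0    0    0    0    0    0    0    0    0    0
    0    0    0    0    0  129  451  444  445  449  446  449  464 1791]
```

View pics/w2.png

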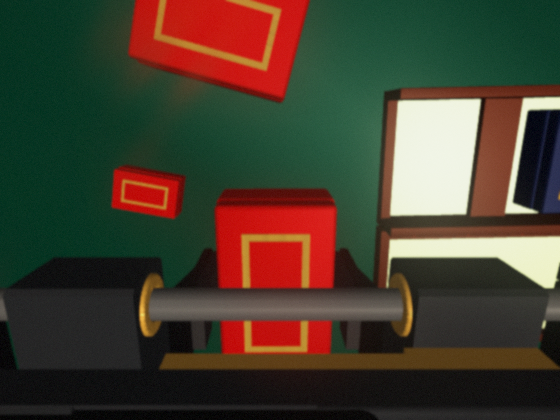

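The picture shows the held shut clock at (275,270), and the empty well as the white patch at columns 395–478, rows 98–212. The blue clock is to its right at (540,155).

```bash
python3 - <<'E'
from h import *
W=np.load("w2.npy"); p=cv2.imread("pics/w2.png"); v,u=np.mgrid[:420,:560]
x,y,z=W[...,0],W[...,1],W[...,2]
m=(p.min(-1)>150)&(u>385)&(u<490)&(v>85)&(v<218)&np.isfinite(z)
print("floor",rect(W,m),np.nanmedian(z[m]))
k=(x>.44)&(x<.66)&(y>.22)&(y<.36)&(z>.036)&(z<.048)&(u<500)
print("tops",rect(W,k))
a=np.radians(11.5); ex=np.array([np.cos(a),np.sin(a)]); ey=np.array([-ex[1],ex[0]])
f=lambda M:(W[M][:,:2]*1000)
for n,M in(("floor",m),("top",k),("low",(x>.44)&(x<.66)&(y>.22)&(y<.36)&(z>.0105)&(z<.0165)&(v>100)&(v<205)&(u<530)&(u>370))):
    q=f(M); print(n,"ex",np.round(np.percentile(q@ex,[1,50,99]),1),"ey",np.round(np.percentile(q@ey,[1,50,99]),1))
q=f(k)@ex; print(np.histogram(q,bins=np.arange(q.min()-1,q.max()+4,4)))
q=f((x>.44)&(x<.66)&(z>.0105)&(z<.0165)&(v>100)&(v<205)&(u<530)&(u>370))@ey; print(np.histogram(q,bins=12))
go([.54,.288,.08],191.5)
E
```

```text
floor (array([540.8, 284.4]), array([98.2, 71.1]), 11.1, 9031) 0.00466359054415541
tops (array([540.7, 285.6]), array([114.2,  89.1]), 11.5, 2364)
floor ex [538.4 583.3 634.4] ey [138.8 172.1 205.1]
top ex [529.9 537.7 643.2] ey [127.9 166.7 213.5]
low ex [540.  580.1 624.2] ey [127.8 217.  245.1]
(array([438, 585, 164,   0,   0,   0,   0,   0,   0,   0,   0,   0,   0,
         0,   0,   0,   0,   0,   0,   0,   0,   0,   0,   0,   0,   0,
       300, 534, 343]), array([528.72944532, 532.72944532, 536.72944532, 540.72944532,
       544.72944532, 548.72944532, 552.72944532, 556.72944532,
       560.72944532, 564.72944532, 568.72944532, 572.72944532,
       576.72944532, 580.72944532, 584.72944532, 588.72944532,
       592.72944532, 596.72944532, 600.72944532, 604.72944532,
       608.72944532, 612.72944532, 616.72944532, 620.72944532,
       624.72944532, 628.72944532, 632.72944532, 636.72944532,
       640.72944532, 644.72944532]))
(array([1050,    0,    0,    0,    0,    0,    0,  197, 1227, 1239, 1166,
        359]), array([127.17866518, 137.08806275, 146.99746032, 156.90685788,
       166.81625545, 176.72565302, 186.63505058, 196.54444815,
       206.45384572, 216.36324328, 226.27264085, 236.18203841,
       246.09143598]))
t mm [ 36.3 137.5  71.4] w [-0.1 -0.  -1.3]
```

The floor measures 98.2x71.1, which matches the well. Its centre is (0.5408, 0.2844) and its yaw 11.3°. I'll move over it.

```bash
python3 -m creep '[{"wx":0,"wy":0,"wz":0,"tx":8,"ty":30,"tz":0,"gripper":-1},{"wx":0,"wy":0,"wz":-1,"tx":18,"ty":65,"tz":0,"gripper":-1},{"wx":0,"wy":0,"wz":-1,"tx":28,"ty":100,"tz":0,"gripper":-1},{"wx":0,"wy":0,"wz":-1,"tx":36,"ty":125,"tz":0,"gripper":-1},{"wx":0,"wy":0,"wz":-1,"tx":36,"ty":134,"tz":0,"gripper":-1}]'
python3 -m creep '[{"wx":0,"wy":0,"wz":0,"tx":0,"ty":0,"tz":0,"gripper":-1},{"wx":0,"wy":0,"wz":0,"tx":0,"ty":0,"tz":10,"gripper":-1},{"wx":0,"wy":0,"wz":0,"tx":0,"ty":0,"tz":35,"gripper":-1},{"wx":0,"wy":0,"wz":0,"tx":0,"ty":0,"tz":60,"gripper":-1},{"wx":0,"wy":0,"wz":0,"tx":0,"ty":0,"tz":70,"gripper":-1}]'
python3 -m creep '[{"wx":0,"wy":0,"wz":0,"tx":0,"ty":0,"tz":0,"gripper":-1},{"wx":0,"wy":0,"wz":0,"tx":0,"ty":0,"tz":0,"gripper":-1},{"wx":0,"wy":0,"wz":0,"tx":0,"ty":0,"tz":0,"gripper":-1}]'
python3 - <<'E'
from h import *
go([.5403,.2845,.018],191.3)
p,W=cloud("wrist"); x,y,z=W[...,0],W[...,1],W[...,2]; q=p.astype(int)
m=(abs(x-.54)<.08)&(abs(y-.285)<.045)&(q[...,0]>110)&(q[...,1]<70)&(z>.08)&(z<.12)
print(rect(W,m),np.nanmedian(z[m]))
E
```

```text
time_s: 8.78
tool_pos: [0.5373, 0.2916, 0.1518]
tool_rot: [179.8, -0.1, -168.4]
force: [-0.8, 0.6, -2.2]
grip_width: 0.0518
grasp_force: 25.0
time_s: 9.2
tool_pos: [0.5399, 0.2825, 0.0776]
tool_rot: [-179.8, -0.3, -168.9]
force: [-1.4, -1.0, -3.1]
grip_width: 0.052
grasp_force: 25.0
time_s: 9.45
tool_pos: [0.542, 0.2869, 0.083]
tool_rot: [180.0, 0.1, -168.7]
force: [0.8, 0.8, -1.5]
grip_width: 0.052
grasp_force: 25.0
t mm [ 2.3 -2.1 64.9] w [ 0.   0.1 -0. ]
(array([541.6, 287.2]), array([68.4, 62.5]), 2.4, 7700) 0.10546124947515927
```

```bash
python3 -m creep '[{"wx":0,"wy":0,"wz":0,"tx":2,"ty":-2,"tz":10,"gripper":-1},{"wx":0,"wy":0,"wz":0,"tx":2,"ty":-2,"tz":25,"gripper":-1},{"wx":0,"wy":0,"wz":0,"tx":2,"ty":-2,"tz":40,"gripper":-1},{"wx":0,"wy":0,"wz":0,"tx":2,"ty":-2,"tz":52,"gripper":-1},{"wx":0,"wy":0,"wz":0,"tx":2,"ty":-2,"tz":57,"gripper":-1}]'
python3 -m creep '[{"wx":0,"wy":0,"wz":0,"tx":0,"ty":0,"tz":3,"gripper":-1},{"wx":0,"wy":0,"wz":0,"tx":0,"ty":0,"tz":6,"gripper":-1},{"wx":0,"wy":0,"wz":0,"tx":0,"ty":0,"tz":6,"gripper":-1},{"wx":0,"wy":0,"wz":0,"tx":0,"ty":0,"tz":6,"gripper":-1}]'
```

```text
time_s: 9.92
tool_pos: [0.5379, 0.2846, 0.0227]
tool_rot: [-180.0, -0.1, -168.6]
force: [-0.5, 0.3, -2.5]
grip_width: 0.0514
grasp_force: 25.0
time_s: 10.25
tool_pos: [0.5394, 0.2855, 0.0191]
tool_rot: [180.0, 0.1, -168.6]
force: [-0.9, 0.1, -3.3]
grip_width: 0.0518
grasp_force: 25.0
```

```bash
python3 -m creep '[{"wx":0,"wy":0,"wz":0,"tx":0,"ty":0,"tz":0.5,"gripper":0.6},{"wx":0,"wy":0,"wz":0,"tx":0,"ty":0,"tz":0.5,"gripper":0.6},{"wx":0,"wy":0,"wz":0,"tx":0,"ty":0,"tz":0.5,"gripper":0.6},{"wx":0,"wy":0,"wz":0,"tx":0,"ty":0,"tz":0.5,"gripper":0.6},{"wx":0,"wy":0,"wz":0,"tx":0,"ty":0,"tz":0.5,"gripper":0.6}]'
python3 -m creep '[{"wx":0,"wy":0,"wz":0,"tx":0,"ty":0,"tz":-8,"gripper":0.6},{"wx":0,"wy":0,"wz":0,"tx":0,"ty":0,"tz":-25,"gripper":0.6},{"wx":0,"wy":0,"wz":0,"tx":0,"ty":0,"tz":-55,"gripper":0.6},{"wx":0,"wy":0,"wz":0,"tx":0,"ty":0,"tz":-90,"gripper":0.6},{"wx":0,"wy":0,"wz":0,"tx":0,"ty":0,"tz":-120,"gripper":0.6}]'
python3 -m creep '[{"wx":0,"wy":0,"wz":0,"tx":0,"ty":0,"tz":0,"gripper":0.6},{"wx":0,"wy":0,"wz":0,"tx":0,"ty":0,"tz":0,"gripper":0.6},{"wx":0,"wy":0,"wz":0,"tx":0,"ty":0,"tz":0,"gripper":0.6}]'
python3 - <<'E'
from h import *
p,W=cloud("wrist"); cv2.imwrite("pics/w3.png",p[:,:,::-1]); x,y,z=W[...,0],W[...,1],W[...,2]; q=p.astype(int)
m=(abs(x-.54)<.08)&(abs(y-.285)<.045)&(q[...,0]>90)&(q[...,1]<60)&(z>.034)&(z<.07)
print(rect(W,m),np.nanpercentile(z[m],[2,50,98]))
s=p[...,0]; m2=(abs(x-.54)<.045)&(abs(y-.285)<.03)&(z<.07)&(z>.02)
print(rect(W,m2),np.nanpercentile(z[m2],[2,50,98]))
E
```

```text
time_s: 10.67
tool_pos: [0.5393, 0.2854, 0.0186]
tool_rot: [180.0, 0.1, -168.6]
force: [0.1, -0.0, -0.6]
grip_width: 0.0683
grasp_force: 0.0
time_s: 11.08
tool_pos: [0.5391, 0.2852, 0.1406]
tool_rot: [180.0, 0.1, -168.6]
force: [0.6, 0.4, 0.3]
grip_width: 0.0694
grasp_force: 0.0
time_s: 11.33
tool_pos: [0.5387, 0.2851, 0.1382]
tool_rot: [180.0, 0.0, -168.6]
force: [-0.4, -0.0, -0.6]
grip_width: 0.0695
grasp_force: 0.0
(array([542.4, 277.1]), array([113.6,  60.8]), 6.8, 629) [0.03467348 0.04009551 0.04152606]
(array([540.1, 285.3]), array([99. , 50.4]), 11.2, 6794) [0.03249117 0.04037905 0.04192051]
```

View pics/w3.png

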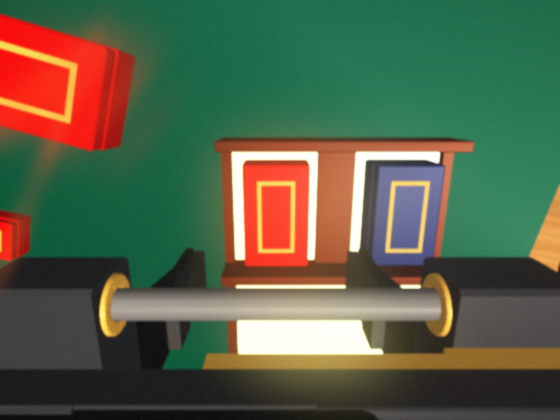

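The picture shows the red clock at (277,213), flat, shut and centred in its well beside the blue one at (405,212). Its top is at about 41 mm, its yaw 11.2°, and the gripper is clear. I'll hand it in.

```bash
python3 -c "
from cell import env
print(env.sign_off())"
```

```text
the job is handed in; nothing more can be done
None
```

The red clock's cover is shut, the clock lies flat and centred in the empty well beside the blue one with the gripper clear, the green clock was never approached, and I handed the job in at about 11.4 s; the sign-off returned no verdict.

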